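# Set the hinged deck rest to thirty degrees on its setting block

### The job

Set the hinged wooden rest of the board-shaping jig to 30 degrees. Fold the panel up out of the way by its orange handle, stand the green setting block (steel bar on top) on the jig's base on the hinge side of the metal stop rail, square and fully home against the rail and about midway along it, then fold the panel back down and press it firmly onto the block for a moment so that it stays resting there. Let go of everything and leave the other blocks and the things on the bench where they are.

Things in the scene. Friction and masses are not known exactly. Their poses are not given: they have to be found in the camera images.
- jig: The jig, screwed to the bench: wooden base board 200 (local x) x 270 (local y) x 18 mm, origin at the centre of its underside. Two dark wooden cheeks (14 x 34 mm, up to 68 mm above the bench) at local x = +-90, y = -100 mm carry the hinge, whose axis is parallel to local x.
- rail (a point): Middle of the flat inner face (it looks to the hinge, local -y) of the aluminium stop rail on the jig's base top, half-way up, 24 mm above the bench; axes as the jig's. The rail is 140 mm long along local x, 12 mm wide, 12 mm high, and this face is 130 mm from the hinge axis.
- hinge (a point): Point on the hinge axis, midway between the cheeks, 53 mm above the bench (35 mm above the base top); axes as the jig's. The panel turns about the local x axis through it.
- panel (a joint): Angle of the hinged panel in rad: 0 = level (the panel lies along local +y of the jig), grows as the free edge rises, 1.57 = upright, stop at 1.85. Starts nearly level. The hinge is stiff, friction about 0.75 N m: the panel stays where it is left and does not spring back.
- panel_mid (a point): Centre of the hinged panel's wooden board, 160 (along the hinge) x 170 x 12 mm, its mid-plane through the hinge axis, from 10 to 180 mm from that axis; 0.35 kg. Two flat steel arms (10 mm wide, centred 70 mm either side of the middle) carry the handle bar beyond its free edge. Axes: x along the hinge, y from hinge to handle, z off its upper face.
- handle (a point): Middle of the round orange handle bar, 12 mm in diameter, 130 mm clear between the arms, parallel to the hinge axis and 240 mm from it; 54 mm of open space between the bar and the panel's free edge. With the panel level it is 53 mm above the bench. Axes as point panel_mid. The bar can turn between gripper pads.
- place (a point): Spot on the base top (18 mm above the bench), axes as the jig's, where the middle of the green block's underside comes when the block is home: 20 mm from the rail's inner face, 110 mm from the hinge axis, midway along the rail.
- green: Green wooden setting block, upright, 120 (local x) x 40 (local y) x 90.3 mm with a 16 mm steel bar lying along its top ridge (the block's flat top is at 80.3 mm); about 0.26 kg, loose. Origin at the centre of its underside. The two ends are alike. Long side parallel to the hinge and against the rail, it sets the panel to 30 degrees (0.524 rad) when the panel's underside lies on the bar.
- green_mid (a point): Centre of the green block, half-way up (45 mm above its underside). Axes as the block's.
- yellow_mid (a point): Centre of the like yellow block, 120 x 40 x 68 mm (34 mm above its underside), long side along local x; not wanted, leave it.
- red_mid (a point): Centre of the like red block, 120 x 40 x 117 mm (58.5 mm above its underside), long side along local x; not wanted, leave it.
Things that resemble listed ones, but are neither listed nor needed, are in the scene too. What is meant by the green is not purple, and is the smaller of those in its own colour.

How it is judged (in metres and radians):
On the way, in this order (a step that is already met when the one before it is completed fails the run):
1. the panel is folded up well clear of the setting angle (above 0.75 rad) (value of joint panel above 0.75 rad), for 0.1 s.
2. the green block stands on the jig base under the panel and the panel is pressed onto it with more than 3 N (contact force between panel and green above 3 N and distance between green and place below 0.04 m and angle between green's own z axis and vertical below 0.1 rad), for 0.2 s.
At the end, for the whole second after the job is handed in: The panel rests at 30 degrees (0.524 rad within 0.025 rad) on the green block; the block stands upright on the base top, within 3 mm of full contact with the rail, square to it within 0.04 rad, its middle within 20 mm of the rail's middle; everything is released and at rest (value of joint panel between 0.499 and 0.549 rad and y of green in the frame of place between -0.003 and 0.003 m and x of green in the frame of place between -0.02 and 0.02 m and z of green in the frame of place between -0.003 and 0.003 m and angle between the x axis of green and the x axis of jig, either way round below 0.04 rad and angle between green's own z axis and vertical below 0.04 rad and linear speed of green below 0.01 m/s and velocity of joint panel between -0.02 and 0.02 rad/s); the robot touches nothing.
It fails at once if another setting block is moved by more than 25 mm (distance of any of yellow_mid, red_mid from where it was at the start of the episode above 0.025 m).
It fails at once if something else on the bench is moved by more than 30 mm (distance of any of sanding_block, glue, pencil_cup, driver, wheel0, wheel1 from where it was at the start of the episode above 0.03 m).
It also fails if it takes over 72 s, if anything falls off the work surface, if the arm or the gripper's body presses on something with over 40 N, if the wrist force passes 120 N, or if a joint passes its speed limit or range.

### The arm

A 7-joint arm with a two-finger parallel gripper is mounted at the origin on the work surface. World frame = base frame: x ahead of the robot, y to its left, z up, the work surface at z = 0. Lengths are in mm, angles in rad, forces in N, time in s.
With the tool pointing down it reaches from about 400 to 750 mm from the base axis. Payload 19.5 kg.
Tool frame: the origin (TCP) lies at the very end of the fingers, on their centre line; the grasp point (between the pads) lies 19 mm behind it (r.grip_point_offset is the distance from the TCP to the grasp point, in mm); z points along the fingers, y is the line along which they close (so a half turn about z gives the same grasp; the last joint's range is limited). The gripper opens to 85 mm and grips with 20 to 120 N. Pads are 22 mm wide; open, the fingers measure 114 mm over their backs; the gripper's body (76 mm by 85 mm) begins 54 mm behind the grasp point. The pads swing forward as they close: fully open they stand 13 mm farther back than shut.
Start: joints at [-1.157, 0.707, -0.028, 1.485, 0.022, 0.951, -0.075], TCP at [253.088, 516.276, 231.268] pointing down, gripper open.
Joint ranges: [-2.71, 2.71], [-0.32, 2.16], [-1.57, 1.52], [0, 2.45], [-1.46, 4.6], [0, 2.02], [-2.83, 2.83]. Speed limits (rad/s): [1.89, 1.89, 2.57, 2.57, 3.01, 3.01, 3.01].

### API

Orientations are given as a 3x3 rotation matrix whose columns are the frame's x, y, z axes.
In Python, from station import r, grab_frame, spotter gives the robot as it stands.
- The arm moves only by the tool jog_arm, never from a script. Its arguments are lists of equal length, an entry for each row: "translation": the shift along the tool's x, y, z in cm, a list of three; "twist": the turn, a rotation vector about the tool's x, y, z in degrees, a list of three; "grip": the opening, from 0 (shut) to 1 (fully open). In form: {"translation": [[dx, dy, dz], ...], "twist": [[wx, wy, wz], ...], "grip": [grip, ...]}. A call has 1 to 10 rows; each row shifts and turns the commanded pose from where the row before left it, along the tool's axes as they then stand; what a row does not reach is not made up. A row lasts 1/8 s, in which the tool goes at most 62.5 mm and 10.7 degrees, less where a joint would pass 70% of its speed; a pose out of reach is approached as far as the arm can. A call with a gripper value outside its range is refused whole. The fingers move at their own pace and stop on an object; "grip_force" is the grip in N (left out, the last holds). Time passes only in rows, so rows that do not move let the fingers close. It gives the time, the measured TCP pose, the force, the opening and the grip force at its end, in the units of the state.
- r.observe(): the state, without advancing time (a new reading comes with each control period).
- grab_frame(name): name is "side" or "top"; returns a dict with "frame" (480x640x3 uint8, blue, green, red), "z_map" (480x640 float32, mm along the optical axis (not along the pixel's ray), 0 where there is no reading), "intrinsics" (3x3 intrinsics, pixels), "k1" (the pictures are not rectified: a ray, as slopes to the right and down, at radius r is drawn at 1 + k1 r^2 times it, then the intrinsics apply), "extrinsics" (4x4, takes a point from world to camera coordinates). Camera axes: x right, y down, z forward; pixel columns grow to the right and rows downward; lengths in mm; the calibration is good to about 2 mm. A picture is of the moment at which its call begins.
- r.finish_job(): hands the job in; it is judged then, once.
Trained networks look in a picture, given as the dict that the camera call returned (one of the last four; its "shot" number tells which), for a name from the list of things; names that differ only in an ending like _2 or _b are one class to them, and where a whole thing is asked for, a point or a joint stands for the part that bears it (a point fixed in the world has none). Each returns a list of dicts, best first, with "p" (0 to 1); they miss things now and then, are a little off and sometimes report something else, mostly with a low value. They report only what shows in the picture. A call takes as long as a camera call. They do not tell look-alikes from the thing itself.
- spotter.cut_out(picture, thing): "mask" (480x640 bool, what is visible of it).
- spotter.landmark_of(picture, thing): "xyz" ([x, y, z] in mm, in world coordinates, good to about 4 mm: a listed point, or the origin of a listed thing).
The state is a dict: "clock": time; "joints": joint angles; "qvel": joint speeds; "joint_torque": joint torques, N m; "tcp_pos": TCP position; "tool_rot": TCP orientation; "force": force on the tool from outside, world axes, zero at the start; "moment": the same for the moment, N m; "width": finger opening in mm; "grip_force": force on a finger pad.
Only numpy, scipy, OpenCV 4.12 (cv2) and the standard library are available. Lean on these libraries where they do the work, as an engineer would, in place of code of your own. Each camera call takes 0.05 s, during which the arm holds its last target. There are 200 camera calls.

## Working session

There is one attempt and no reset: what is moved stays moved. The work goes in short steps, Python scripts to look and compute and a tool call to move; the robot and the scene stay as the last step left them, time stands still between calls to the robot, and variables do not carry over. Pictures are saved under pics/ and viewed, at most 10 in all, crops included, and the job is handed in when it is done.

Besides the shell and the picture viewer there is one more tool, called after ">>>" by a JSON object that holds its "api" and its "payload". jog_arm: Moves the arm, as the interface text tells. Its arguments: {"type":"object","properties":{"translation":{"type":"array"},"twist":{"type":"array"},"grip":{"type":"array"},"grip_force":{"type":"number"}},"required":["translation","twist","grip"]}

```bash
mkdir -p pics; ls
cat > h.py <<'E'
import numpy as np, cv2
from station import r, grab_frame, spotter
def cloud(p):
    K=p["intrinsics"];k1=p["k1"];E=np.array(p["extrinsics"]);z=p["z_map"]
    v,u=np.mgrid[0:480,0:640].astype(np.float32)
    pts=np.stack([u.ravel(),v.ravel()],1)[:,None]
    n=cv2.undistortPoints(pts,np.array(K,float),np.array([k1,0,0,0],float))[:,0].reshape(480,640,2)
    c=np.dstack([n[...,0]*z,n[...,1]*z,z])
    w=(c-E[:3,3])@E[:3,:3]
    w[z==0]=np.nan
    return w
E
python3 - <<'E'
from h import *
for n in("top","side"):
    p=grab_frame(n);cv2.imwrite(f"pics/{n}0.png",p["frame"])
    for t in["jig","rail","hinge","handle","panel_mid","place","green","green_mid","yellow_mid","red_mid"]:
        try: print(n,t,[(np.round(d["xyz"]).tolist(),round(d["p"],2)) for d in spotter.landmark_of(p,t)][:4])
        except Exception as e: print(n,t,e)
    np.savez(f"{n}0.npz",w=cloud(p),f=p["frame"])
print(r.observe())
E
```

```text
pics
top jig [([575.0, -114.0, 1.0], 0.8)]
top rail []
top hinge [([557.0, -211.0, 50.0], 0.66)]
top handle [([605.0, 23.0, 56.0], 0.69)]
top panel_mid [([575.0, -117.0, 54.0], 0.65)]
top place []
top green [([246.0, 331.0, -4.0], 0.97), ([502.0, 287.0, 1.0], 0.96), ([572.0, -114.0, 50.0], 0.73), ([369.0, 148.0, 2.0], 0.69)]
top green_mid [([504.0, 286.0, 44.0], 0.9), ([245.0, 329.0, 65.0], 0.89), ([369.0, 146.0, 62.0], 0.81)]
top yellow_mid [([610.0, 288.0, 32.0], 0.65)]
top red_mid [([395.0, 338.0, 59.0], 0.6)]
side jig [([572.0, -110.0, -1.0], 0.61), ([396.0, 336.0, 59.0], 0.4)]
side rail [([580.0, -82.0, 21.0], 0.91), ([397.0, 339.0, 62.0], 0.22)]
side hinge [([554.0, -212.0, 53.0], 0.73), ([502.0, 282.0, 2.0], 0.19)]
side handle [([604.0, 23.0, 57.0], 0.71)]
side panel_mid [([573.0, -118.0, 51.0], 0.88)]
side place [([574.0, -107.0, 20.0], 0.95)]
side green [([501.0, 286.0, 2.0], 0.74), ([246.0, 330.0, -3.0], 0.66), ([368.0, 144.0, -4.0], 0.64)]
side green_mid [([247.0, 333.0, 67.0], 0.97), ([503.0, 280.0, 45.0], 0.95), ([574.0, -101.0, 19.0], 0.72)]
side yellow_mid [([610.0, 29
[... 240 characters left out ...]
, -0.07548146]), 'qvel': array([-0.00021146, -0.00018816,  0.00029318,  0.00129698, -0.00042239,
        0.00043939, -0.00046375]), 'joint_torque': array([ 1.60490898e-03, -8.82994151e+01,  1.23497564e+00, -2.36380237e+01,
        1.71640475e-02,  1.90591818e-03,  2.39857593e-05]), 'tcp_pos': array([253.08620503, 516.28190761, 231.27992905]), 'tool_rot': array([[-8.97912431e-01,  4.40174130e-01, -3.79187365e-05],
       [ 4.40174132e-01,  8.97912429e-01, -6.65403007e-05],
       [ 4.75838580e-06, -7.64382101e-05, -9.99999997e-01]]), 'force': array([ 0.03994893,  0.73579018, -0.30147667]), 'moment': array([-0.01424836, -0.00532528,  0.01410449]), 'grip_force': 0.0, 'width': 85.29587010243456}
```

View images.

View pics/top0.png

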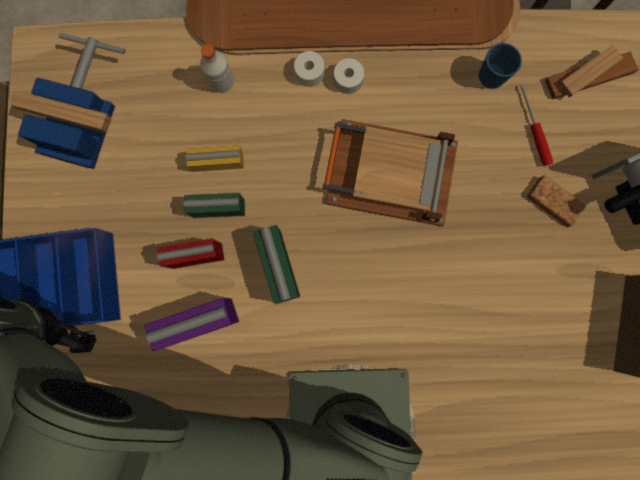

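View pics/side0.png

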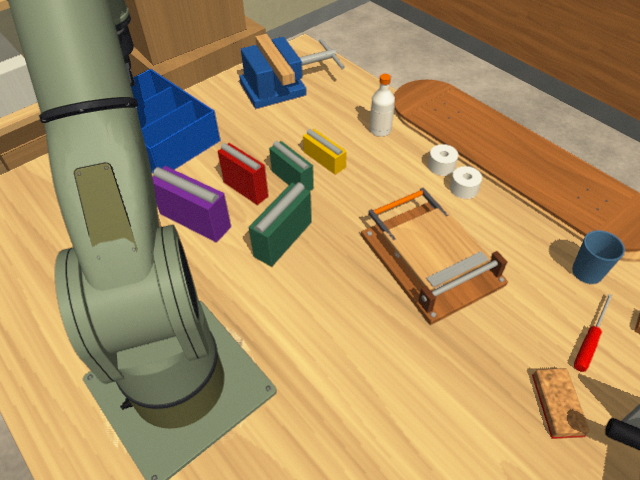

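Top view: wanted green block at (213,204) between yellow (214,158) and red (190,253); large green (275,263) and purple are decoys. Jig at (390,172), handle on its left (333,155). The side view agrees. Next I'll measure the yaws.

Run:
```python
from h import *
def rect(P): 
    (c,s,a)=cv2.minAreaRect(P[:,:2].astype(np.float32)); return np.round(c,1),np.round(s,1),round(a,2)
for n in("top","side"):
    d=np.load(n+"0.npz");w=d["w"];f=d["f"];hsv=cv2.cvtColor(f,cv2.COLOR_BGR2HSV)
    box=lambda x0,x1,y0,y1,z0,z1:(w[...,0]>x0)&(w[...,0]<x1)&(w[...,1]>y0)&(w[...,1]<y1)&(w[...,2]>z0)&(w[...,2]<z1)
    P=w[box(455,550,210,360,70,86)];print(n,"green flat top",len(P),rect(P),np.median(P[:,2]))
    P=w[box(455,550,210,360,86,97)];print(n,"green bar",len(P),rect(P),P[:,2].max())
    m=box(540,660,-20,60,40,75)&(hsv[...,1]>170)&(hsv[...,0]<13)&(hsv[...,2]>100)
    P=w[m];print(n,"handle",len(P),rect(P),np.median(P,0),np.percentile(P[:,2],95))
    P=w[box(480,680,-220,10,50,70)];print(n,"panel",len(P),rect(P))
    A=np.c_[P[:,:2],np.ones(len(P))]; print(np.linalg.lstsq(A,P[:,2],rcond=None)[0])
    P=w[box(455,700,-280,80,12,22)];print(n,"base",rect(P))
```

```text
top green flat top 717 (array([499.4, 283.6]), array([ 41., 120.]), 0.83) 80.46712257686158
top green bar 333 (array([499.1, 282.3]), array([ 24.4, 117.4]), 6.3) 96.15080454759757
top handle 258 (array([600.2,  21.8]), array([ 10.5, 121.3]), 77.72) [599.30102353  22.03452709  60.22822565] 64.19967317787831
top panel 6102 (array([ 574.6, -100.4]), array([241.2, 174.1]), 82.95)
[-7.73883750e-04  7.05103474e-05  6.05474428e+01]
top base (array([ 571.8, -114.8]), array([271.3, 200.6]), 77.78)
side green flat top 531 (array([500.9, 282.3]), array([ 43.9, 122.4]), 1.66) 78.76371169893898
side green bar 153 (array([500.2, 282.7]), array([117.,  15.]), 89.95) 94.29485442771774
  return _methods._mean(a, axis=axis, dtype=dtype,
  ret = um.true_divide(
Traceback (most recent call last):
IndexError: index -1 is out of bounds for axis 0 with size 0
```

>>> {"api": "jog_arm", "payload": {"translation": [[-5.2,-2.9,0],[-5.2,-2.9,0],[-5.2,-2.9,0],[-5.2,-2.9,0],[-5.2,-2.9,0],[-5.2,-2.9,0],[-5.2,-2.9,0],[-5.2,-2.9,0],[-5.2,-2.9,0],[-5.2,-2.9,0]], "twist": [[0,0,0],[0,0,0],[0,0,0],[0,0,0],[0,0,0],[0,0,0],[0,0,0],[0,0,0],[0,0,0],[0,0,0]], "grip": [0.5,0.5,0.5,0.5,0.5,0.5,0.5,0.5,0.5,0.5]}}

```text
clock: 2.35
tcp_pos: [593.3, 25.2, 231.4]
tool_rot: [[-0.898, 0.44, 0.0], [0.44, 0.898, 0.0], [-0.0, 0.0, -1.0]]
force: [0.1, 0.6, -0.1]
width: 42.9
grip_force: 0.0
```

>>> {"api": "jog_arm", "payload": {"translation": [[0,0,0],[0,0,0],[0,0,0]], "twist": [[0,0,-7],[0,0,-6.9],[0,0,0]], "grip": [0.5,0.5,0.5]}}

```text
clock: 2.72
tcp_pos: [592.3, 26.8, 231.2]
tool_rot: [[-0.977, 0.212, -0.0], [0.212, 0.977, 0.0], [0.0, 0.0, -1.0]]
force: [-0.0, 0.3, -0.1]
width: 42.9
grip_force: 0.0
```

>>> {"api": "jog_arm", "payload": {"translation": [[-0.95,-0.3,4],[0,0,5],[0,0,5],[0,0,3.4],[0,0,2],[0,0,0],[0,0,0],[0,0,0],[0,0,0],[0,0,0]], "twist": [[0,0,0],[0,0,0],[0,0,0],[0,0,0],[0,0,0],[0,0,0],[0,0,0],[0,0,0],[0,0,0],[0,0,0]], "grip": [0.5,0.5,0.5,0.5,0.5,0.5,0,0,0,0], "grip_force": 40}}

```text
clock: 3.98
tcp_pos: [602.0, 23.9, 38.5]
tool_rot: [[-0.977, 0.211, 0.003], [0.211, 0.977, 0.002], [-0.002, 0.003, -1.0]]
force: [1.8, 8.6, 2.0]
width: 10.3
grip_force: 39.9
```

>>> {"api": "jog_arm", "payload": {"translation": [[0,-0.12,-2.4],[0,-0.36,-2.37],[0,-0.6,-2.32],[0,-0.82,-2.25],[0,-1.04,-2.16],[0,-1.26,-2.04],[0,-1.45,-1.91],[0,-1.63,-1.76],[0,-1.8,-1.58],[0,-1.95,-1.4]], "twist": [[0,0,0],[0,0,0],[0,0,0],[0,0,0],[0,0,0],[0,0,0],[0,0,0],[0,0,0],[0,0,0],[0,0,0]], "grip": [0,0,0,0,0,0,0,0,0,0]}}

```text
clock: 5.22
tcp_pos: [578.8, -82.0, 242.2]
tool_rot: [[-0.978, 0.209, 0.005], [0.209, 0.978, 0.005], [-0.004, 0.006, -1.0]]
force: [-0.5, 20.5, 20.2]
width: 10.3
grip_force: 39.8
```

>>> {"api": "jog_arm", "payload": {"translation": [[0,-1.9,-1.5],[0,-2.1,-1.18],[0,-2.28,-0.86],[0,-2.34,-0.62],[0,-2.38,-0.29],[0,-2.2,-0.05],[0,0,0]], "twist": [[0,0,0],[0,0,0],[0,0,0],[0,0,0],[0,0,0],[0,0,0],[0,0,0]], "grip": [0,0,0,0,0,0,0]}}

```text
clock: 6.1
tcp_pos: [549.2, -216.5, 285.1]
tool_rot: [[-0.977, 0.214, 0.001], [0.214, 0.977, -0.002], [-0.001, -0.001, -1.0]]
force: [-5.5, -1.1, 7.8]
width: 10.2
grip_force: 41.9
```

>>> {"api": "jog_arm", "payload": {"translation": [[0,0,0],[0,0,0],[0,0,0],[0,0,-3],[0,0,-4],[1.5,4.8,0],[2,6,0],[2,6,0],[2,6,0],[2,6,0]], "twist": [[0,0,0],[0,0,0],[0,0,0],[0,0,0],[0,0,0],[0,0,0],[0,0,0],[0,0,0],[0,0,0],[0,0,0]], "grip": [0.5,0.5,0.5,0.5,0.5,0.5,0.9,0.9,0.9,0.9]}}

```text
clock: 7.35
tcp_pos: [517.6, 85.9, 354.4]
tool_rot: [[-0.977, 0.212, 0.0], [0.212, 0.977, -0.0], [-0.0, -0.0, -1.0]]
force: [0.6, -0.1, -0.0]
width: 76.9
grip_force: 0.0
```

>>> {"api": "jog_arm", "payload": {"translation": [[2,6,0],[2,6,0],[2,6,0],[0,0,0],[0,0,0],[0,0,0],[0,0,0],[0,0,0],[0,0,0],[0,0,0]], "twist": [[0,0,0],[0,0,0],[0,0,0],[0,0,10],[0,0,10],[0,0,10],[0,0,10],[0,0,10],[0,0,10],[0,0,10]], "grip": [0.9,0.9,0.9,0.9,0.9,0.9,0.9,0.9,0.9,0.9]}}

```text
clock: 8.6
tcp_pos: [497.7, 270.4, 354.2]
tool_rot: [[-0.13, 0.992, -0.0], [0.992, 0.13, -0.0], [-0.0, -0.0, -1.0]]
force: [0.9, 0.0, -0.5]
width: 76.7
grip_force: 0.0
```

Run:
```python
from h import *
o=r.observe();print(o["clock"],o["tcp_pos"],o["tool_rot"],o["joints"])
p=grab_frame("side");cv2.imwrite("pics/side1.png",p["frame"])
print([(np.round(d["xyz"]).tolist(),round(d["p"],2)) for d in spotter.landmark_of(p,"handle")][:2])
```

```text
8.6 [497.69465953 270.43257154 354.20055174] [[-1.30007333e-01  9.91513031e-01 -5.61684030e-05]
 [ 9.91513032e-01  1.30007330e-01 -4.38479186e-05]
 [-3.61734785e-05 -6.13922545e-05 -9.99999997e-01]] [-0.59648439  0.58772687  0.08639623  1.27994903 -0.05001131  1.27605838
 -0.37961159]
[([550.0, -218.0, 294.0], 0.72)]
```

View pics/side1.png

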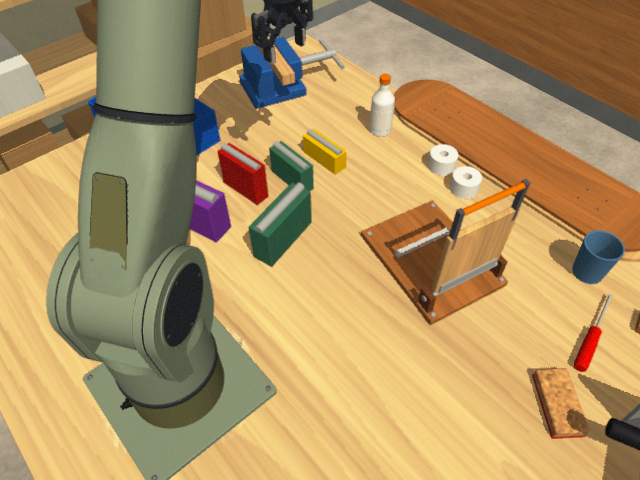

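>>> {"api": "jog_arm", "payload": {"translation": [[0,0,0],[1.25,0.25,4],[0,0,6],[0,0,6],[0,0,6],[0,0,4],[0,0,4],[0,0,1.6],[0,0,0],[0,0,0]], "twist": [[0,0,6.3],[0,0,0],[0,0,0],[0,0,0],[0,0,0],[0,0,0],[0,0,0],[0,0,0],[0,0,0],[0,0,0]], "grip": [0.9,0.9,0.9,0.9,0.9,0.9,0.9,0.9,0.9,0.9]}}

```text
clock: 9.95
tcp_pos: [500.6, 283.2, 39.6]
tool_rot: [[-0.027, 1.0, 0.001], [1.0, 0.027, 0.001], [0.001, 0.002, -1.0]]
force: [0.0, 0.2, 0.6]
width: 76.5
grip_force: 0.0
```

>>> {"api": "jog_arm", "payload": {"translation": [[0,0,0],[0,0,0],[0,0,0],[0,0,0],[0,0,0],[0,0,-0.5]], "twist": [[0,0,0],[0,0,0],[0,0,0],[0,0,0],[0,0,0],[0,0,0]], "grip": [0.3,0.3,0.3,0.3,0.3,0.3], "grip_force": 40}}

```text
clock: 10.7
tcp_pos: [499.8, 282.7, 43.2]
tool_rot: [[-0.026, 1.0, -0.001], [1.0, 0.026, -0.0], [-0.0, -0.001, -1.0]]
force: [-0.4, -1.6, -2.9]
width: 39.5
grip_force: 45.4
```

>>> {"api": "jog_arm", "payload": {"translation": [[0,0,-4],[0,0,-6],[0,0,-6],[0,0,0],[0,0,0],[0,0,0],[0,0,0],[0,0,0],[0,0,0],[0,0,0]], "twist": [[0,0,0],[0,0,0],[0,0,0],[0,0,-9.5],[0,0,-9.5],[0,0,-9.5],[0,0,-9.5],[0,0,-9.5],[0,0,-9.5],[0,0,-9.5]], "grip": [0.3,0.3,0.3,0.3,0.3,0.3,0.3,0.3,0.3,0.3]}}

```text
clock: 11.95
tcp_pos: [499.8, 282.6, 203.3]
tool_rot: [[-0.929, 0.37, -0.0], [0.37, 0.929, -0.001], [0.0, -0.001, -1.0]]
force: [-0.4, -0.0, -3.9]
width: 39.9
grip_force: 45.6
```

>>> {"api": "jog_arm", "payload": {"translation": [[0,0,0],[-1.9,-4.7,0],[-1.9,-4.7,0],[-1.9,-4.7,0],[-1.9,-4.7,0],[-1.9,-4.7,0],[-1.9,-4.7,0],[-1.9,-4.7,0],[-1.9,-4.7,0],[0,0,0]], "twist": [[0,0,-9.5],[0,0,0],[0,0,0],[0,0,0],[0,0,0],[0,0,0],[0,0,0],[0,0,0],[0,0,0],[0,0,0]], "grip": [0.3,0.3,0.3,0.3,0.3,0.3,0.3,0.3,0.3,0.3]}}

```text
clock: 13.2
tcp_pos: [566.4, -121.6, 202.9]
tool_rot: [[-0.975, 0.222, -0.001], [0.222, 0.975, -0.002], [0.001, -0.002, -1.0]]
force: [0.7, 1.8, -4.0]
width: 39.8
grip_force: 45.6
```

Run:
```python
from h import *
o=r.observe();print(o["clock"],o["tcp_pos"],o["tool_rot"],o["joints"])
p=grab_frame("side");f=p["frame"];cv2.imwrite("pics/side2.png",f[100:340,280:600].repeat(2,0).repeat(2,1))
w=cloud(p);hsv=cv2.cvtColor(f,cv2.COLOR_BGR2HSV)
for t in("rail","place","green_mid","handle"):
    print(t,[(np.round(d["xyz"]).tolist(),round(d["p"],2)) for d in spotter.landmark_of(p,t)][:2])
m=(w[...,2]>27)&(w[...,2]<34)&(w[...,0]>480)&(w[...,0]<680)&(w[...,1]>-110)&(w[...,1]<-40)
P=w[m];print(len(P),cv2.minAreaRect(P[:,:2].astype(np.float32)))
q=grab_frame("top");w=cloud(q);cv2.imwrite("pics/top2.png",q["frame"])
m=(w[...,2]>27)&(w[...,2]<34)&(w[...,0]>480)&(w[...,0]<680)&(w[...,1]>-110)&(w[...,1]<-40)
P=w[m];print(len(P),cv2.minAreaRect(P[:,:2].astype(np.float32)) if len(P) else 0)
```

```text
13.2 [ 566.37326304 -121.59409366  202.87452671] [[-9.75033179e-01  2.22056670e-01 -1.06544111e-03]
 [ 2.22058482e-01  9.75031109e-01 -2.08970544e-03]
 [ 5.74805195e-04 -2.27412237e-03 -9.99997249e-01]] [ 0.33896977  0.76352949 -0.37076927  1.5015181   0.31879577  0.93741786
  1.21890098]
rail [([579.0, -80.0, 24.0], 0.75)]
place [([576.0, -102.0, 19.0], 0.96)]
green_mid [([365.0, 148.0, 60.0], 0.82), ([564.0, -122.0, 211.0], 0.79)]
handle [([553.0, -219.0, 294.0], 0.93)]
242 ((578.9168090820312, -80.73863220214844), (14.913935661315918, 139.9311981201172), 77.29141998291016)
226 ((569.7244262695312, -77.409912109375), (12.155320167541504, 120.61309814453125), 77.30120086669922)
```

View pics/side2.png

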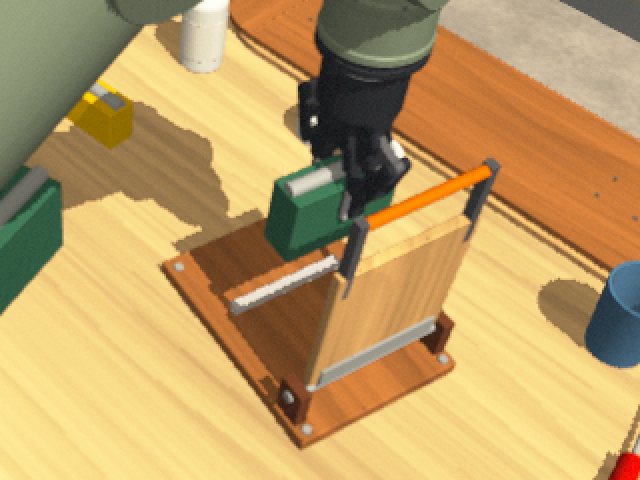

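>>> {"api": "jog_arm", "payload": {"translation": [[0,0,4],[0,0,4],[0,0,3.5],[0,0,2],[0,0,0.9],[0,0,0],[0,0.7,0],[0,0.5,0],[0,0,0]], "twist": [[0,0,-0.4],[0,0,0],[0,0,0],[0,0,0],[0,0,0],[0,0,0],[0,0,0],[0,0,0],[0,0,0]], "grip": [0.3,0.3,0.3,0.3,0.3,0.3,0.3,0.3,0.3]}}

```text
clock: 14.62
tcp_pos: [569.7, -104.8, 59.6]
tool_rot: [[-0.978, 0.209, 0.001], [0.209, 0.978, 0.0], [-0.001, 0.0, -1.0]]
force: [-0.9, -0.6, -2.7]
width: 39.9
grip_force: 45.5
```

>>> {"api": "jog_arm", "payload": {"translation": [[0,0,0.1],[0,0,0.1],[0,0.1,0],[0,0.1,0],[0,0,0]], "twist": [[0,0,0],[0,0,0],[0,0,0],[0,0,0],[0,0,0]], "grip": [0.3,0.3,0.3,0.3,0.3]}}

```text
clock: 15.25
tcp_pos: [569.8, -103.5, 57.2]
tool_rot: [[-0.978, 0.21, -0.0], [0.21, 0.978, -0.0], [0.0, -0.0, -1.0]]
force: [-0.4, -0.9, -3.1]
width: 39.7
grip_force: 45.4
```

>>> {"api": "jog_arm", "payload": {"translation": [[0,0.1,0],[0,0.1,0],[0,0.1,0],[0,0,0]], "twist": [[0,0,0],[0,0,0],[0,0,0],[0,0,0]], "grip": [0.3,0.3,0.3,0.3]}}

```text
clock: 15.75
tcp_pos: [570.1, -102.5, 57.3]
tool_rot: [[-0.977, 0.211, -0.001], [0.211, 0.977, -0.003], [0.0, -0.003, -1.0]]
force: [-2.1, -10.5, 0.9]
width: 39.6
grip_force: 41.0
```

>>> {"api": "jog_arm", "payload": {"translation": [[0,0,0.1],[0,0,0.1],[0,0,0]], "twist": [[0,0,0],[0,0,0],[0,0,0]], "grip": [0.3,0.3,0.3]}}

```text
clock: 16.12
tcp_pos: [570.3, -102.3, 56.7]
tool_rot: [[-0.977, 0.211, 0.0], [0.211, 0.977, -0.003], [-0.001, -0.003, -1.0]]
force: [-9.0, -8.1, 28.5]
width: 39.6
grip_force: 44.1
```

>>> {"api": "jog_arm", "payload": {"translation": [[0,0,-0.15],[0,0,0],[0,0,0],[0,0,0],[0,0,0],[0,0,-2],[0,0,-4],[0,0,-5],[0,0,-5],[0,0,-4]], "twist": [[0,0,0],[0,0,0],[0,0,0],[0,0,0],[0,0,0],[0,0,0],[0,0,0],[0,0,0],[0,0,0],[0,0,0]], "grip": [0.3,0.75,0.75,0.75,0.75,0.75,0.75,0.75,0.75,0.75]}}

```text
clock: 17.38
tcp_pos: [570.5, -100.5, 258.8]
tool_rot: [[-0.978, 0.21, 0.001], [0.21, 0.978, -0.0], [-0.001, 0.0, -1.0]]
force: [0.3, -0.1, 0.0]
width: 64.1
grip_force: 0.0
```

Run:
```python
from h import *
o=r.observe();print(o["clock"],o["tcp_pos"],o["force"])
p=grab_frame("side");f=p["frame"];cv2.imwrite("pics/side3.png",f[100:340,280:600].repeat(2,0).repeat(2,1))
for t in("rail","place","green_mid","handle"):
    print(t,[(np.round(d["xyz"]).tolist(),round(d["p"],2)) for d in spotter.landmark_of(p,t)][:2])
for p in (p,grab_frame("top")):
  w=cloud(p)
  for z0,z1 in((27,34),(93,101),(105,115)):
    m=(w[...,2]>z0)&(w[...,2]<z1)&(w[...,0]>480)&(w[...,0]<680)&(w[...,1]>-140)&(w[...,1]<-40)
    P=w[m];print(z0,len(P),cv2.minAreaRect(P[:,:2].astype(np.float32)) if len(P)>5 else 0)
```

```text
17.375 [ 570.47577338 -100.48757599  258.82458424] [ 0.30856962 -0.14286438  0.01679245]
rail [([608.0, 288.0, 37.0], 0.38)]
place [([573.0, -108.0, 23.0], 0.86)]
green_mid [([568.0, -104.0, 65.0], 0.68), ([364.0, 149.0, 59.0], 0.63)]
handle [([553.0, -218.0, 295.0], 0.97)]
27 103 ((549.8593139648438, -95.42201232910156), (52.010128021240234, 88.81268310546875), 75.82859802246094)
93 505 ((565.7330322265625, -103.69940185546875), (42.262107849121094, 121.45297241210938), 77.56918334960938)
105 185 ((565.9691162109375, -105.15087127685547), (14.567660331726074, 114.79070281982422), 77.56450653076172)
27 262 ((569.8529663085938, -77.5547103881836), (129.0143280029297, 37.713035583496094), 2.148951768875122)
93 549 ((561.802001953125, -102.41178894042969), (40.29465103149414, 115.50804901123047), 77.6103744506836)
105 297 ((564.1880493164062, -101.9822006225586), (25.468608856201172, 115.19645690917969), 84.1635971069336)
```

View pics/side3.png

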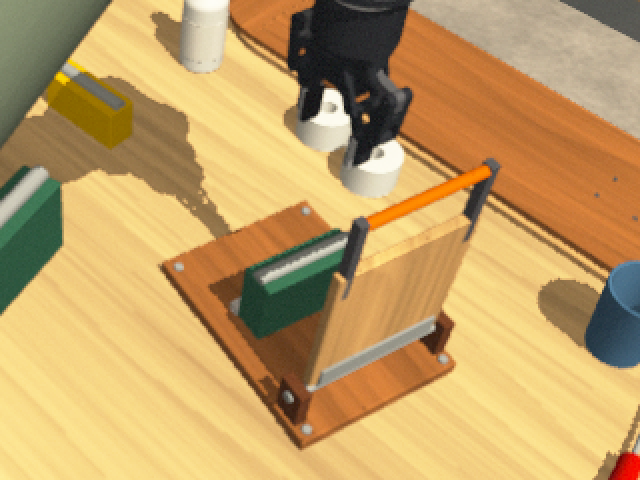

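>>> {"api": "jog_arm", "payload": {"translation": [[0,0,-4.6],[0,0,-4.6],[-0.2,-4,0],[-0.2,-4,0],[0,-3.8,0],[0,0,0],[0,0,4],[0,0,3.4],[0,0,0],[0,0,0]], "twist": [[0,0,0],[0,0,0],[0,0,0],[0,0,0],[0,0,0],[0,0,0],[0,0,0],[0,0,0],[0,0,0],[0,0,0]], "grip": [0.5,0.5,0.5,0.5,0.5,0.5,0.5,0.5,0.5,0.5]}}

```text
clock: 18.92
tcp_pos: [550.1, -216.4, 275.8]
tool_rot: [[-0.978, 0.209, 0.001], [0.209, 0.978, -0.0], [-0.001, 0.0, -1.0]]
force: [0.0, 0.2, 1.0]
width: 42.4
grip_force: 0.0
```

>>> {"api": "jog_arm", "payload": {"translation": [[0,0,0],[0,0,0],[0,0,0],[0,0,0]], "twist": [[0,0,0],[0,0,0],[0,0,0],[0,0,0]], "grip": [0,0,0,0], "grip_force": 40}}

```text
clock: 19.42
tcp_pos: [549.9, -216.7, 275.6]
tool_rot: [[-0.978, 0.21, 0.001], [0.21, 0.978, -0.0], [-0.001, -0.0, -1.0]]
force: [0.1, 0.9, 6.4]
width: 10.6
grip_force: 38.9
```

>>> {"api": "jog_arm", "payload": {"translation": [[0,2.4,0.05],[0,2.38,0.29],[0,2.34,0.52],[0,2.28,0.76],[0,2.19,0.98],[0,2.08,1.19],[0,1.95,1.4],[0,1.8,1.58],[0,1.63,1.76],[0,0,0]], "twist": [[0,0,0],[0,0,0],[0,0,0],[0,0,0],[0,0,0],[0,0,0],[0,0,0],[0,0,0],[0,0,0],[0,0,0]], "grip": [0,0,0,0,0,0,0,0,0,0]}}

```text
clock: 20.68
tcp_pos: [590.4, -29.1, 187.9]
tool_rot: [[-0.978, 0.209, 0.001], [0.209, 0.978, 0.001], [-0.0, 0.001, -1.0]]
force: [7.5, -0.6, -3.1]
width: 11.0
grip_force: 40.0
```

>>> {"api": "jog_arm", "payload": {"translation": [[0,1.45,1.91],[0,0.66,1.01],[0,0.16,0.27],[0,0.13,0.2],[0,0,0],[0,0,0]], "twist": [[0,0,0],[0,0,0],[0,0,0],[0,0,0],[0,0,0],[0,0,0]], "grip": [0,0,0,0,0,0]}}

```text
clock: 21.42
tcp_pos: [595.1, -7.4, 155.8]
tool_rot: [[-0.978, 0.21, 0.001], [0.21, 0.978, -0.001], [-0.002, -0.001, -1.0]]
force: [0.4, -5.4, 15.4]
width: 10.6
grip_force: 41.5
```

>>> {"api": "jog_arm", "payload": {"translation": [[0,0,0.1],[0,0,0],[0,0,0],[0,0,0]], "twist": [[0,0,0],[0,0,0],[0,0,0],[0,0,0]], "grip": [0,0,0,0]}}

```text
clock: 21.92
tcp_pos: [595.2, -7.3, 155.6]
tool_rot: [[-0.978, 0.21, 0.002], [0.21, 0.978, -0.001], [-0.002, -0.001, -1.0]]
force: [-4.6, -5.5, 28.4]
width: 10.8
grip_force: 43.0
```

>>> {"api": "jog_arm", "payload": {"translation": [[0,0,0],[0,0,0],[0,0,0],[0,0,0],[0,0,-3],[0,0,-5],[0,0,-5],[0,0,0]], "twist": [[0,0,0],[0,0,0],[0,0,0],[0,0,0],[0,0,0],[0,0,0],[0,0,0],[0,0,0]], "grip": [0.5,0.5,0.5,0.5,0.5,0.5,0.5,0.5]}}

```text
clock: 22.92
tcp_pos: [595.6, -6.8, 287.7]
tool_rot: [[-0.978, 0.21, 0.005], [0.21, 0.978, 0.0], [-0.005, 0.001, -1.0]]
force: [-0.2, 0.1, -1.1]
width: 42.7
grip_force: 0.0
```

Run:
```python
from h import *
o=r.observe();print(o["clock"],o["tcp_pos"],o["force"])
p=grab_frame("side");f=p["frame"];cv2.imwrite("pics/side4.png",f[100:340,280:600].repeat(2,0).repeat(2,1))
for t in("rail","place","green_mid","handle"):
    print(t,[(np.round(d["xyz"]).tolist(),round(d["p"],2)) for d in spotter.landmark_of(p,t)][:2])
R=np.array([[.977,-.212],[.212,.977]])
for p in (p,grab_frame("top")):
  w=cloud(p);l=(w[...,:2]-[552,-212.5])@R.T
  m=(abs(l[...,0])<60)&(l[...,1]>40)&(l[...,1]<150)&(w[...,2]>60)&(w[...,2]<150)
  A=l[m];z=w[m][:,2];s=np.polyfit(A[:,1],z,1);k=abs(z-np.polyval(s,A[:,1]))<4
  s=np.polyfit(A[k,1],z[k],1);print("panel angle",len(z),np.arctan(s[0]),s)
```

```text
22.925 [595.62601242  -6.82023232 287.7240575 ] [-0.23119122  0.0549743  -1.08796491]
rail []
place []
green_mid [([365.0, 152.0, 62.0], 0.63)]
handle [([597.0, -8.0, 173.0], 0.6)]
panel angle 3252 0.5232471085025859 [ 0.57688147 58.43927856]Traceback (most recent call last):
  File "<stdin>", line 10, in <module>
    raise TypeError("expected non-empty vector for x")
TypeError: expected non-empty vector for x
```

View pics/side4.png

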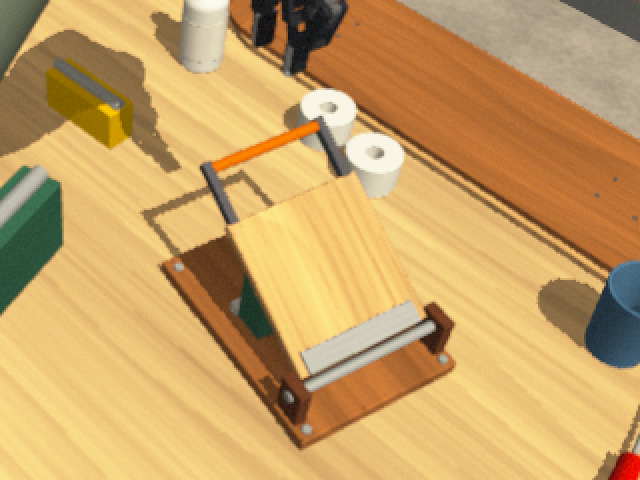

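The panel lies on the green block at 0.523 rad, the gripper is clear, and nothing else has been disturbed.

```bash
python3 -c "
from station import r
print(r.finish_job())"
```

```text
the job is handed in; nothing more can be done
None
```

I handed the job in at about 23 s: the panel rests on the green block at a measured 0.523 rad (target 0.524), with the block square against the rail about 8 mm off its middle and the gripper clear; the judge's verdict was not shown.

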